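Set out the bench for a speaker test

TASK

Set out the bench for a speaker test: stand the round speaker driver, flange down as it is, halfway between the amplifier and the microphone stand, and put the finned dummy load behind the amplifier (the side away from its knobs), centred on it, its long side parallel to the amplifier's back with a gap of about 3 cm. Lay the black crossover box squarely in the middle of the amplifier's top, its long side along the amplifier's width, and set the small grey attenuator in the middle of the crossover's top. Leave everything released and standing flat, and do not move the tape roll, the lamp carton or the screwdriver.

Things in the scene. Friction and masses are not known exactly. Their poses are not given: they have to be found in the camera images.
- amplifier: Fixed dark steel amplifier, 110 deep (its x) x 150 wide (its y) x 50 high, with a flat bare top; it cannot be moved. Origin: centre of its underside, on the bench. Its -x side is the bright front panel with two black knobs (sticking out 14 mm) and a small display, turned roughly towards the robot; its +x side is its back, with four brass terminals (3 mm proud; gaps are from the case), facing away from the robot. It stands on the left or on the right, yawed a little.
- mic_stand: Fixed microphone stand, cannot be moved: round black base of diameter 90, 18 high, with a thin upright post and microphone on its axis, 141 high in all. Origin: centre of its underside, on the bench. It stands straight beside the amplifier, to one side or the other, on the line through the amplifier's centre along the amplifier's own y axis; their centres are 290 to 320 apart.
- driver_center (a point): Loose round white speaker driver, 54 high, standing on its flange: flange of diameter 78, 8 high, at the bottom, narrowing to a plain can of diameter 56 above it (from 10 mm up to the top), dark disc on the top. About 0.35 kg. This point is on its axis half-way up, 27 above its underside; z points up.
- dummy_load_center (a point): Loose bare aluminium heat-sink block (dummy load) with thin upright fins, 44 (its x) x 64 (its y) x 50 high; its two y ends are flat plates. About 0.4 kg. This point is its centre, 25 above its underside; z points up, y along its long side.
- crossover_center (a point): Loose flat black box (crossover), 56 (its x) x 84 (its y) x 42 high, with two short brass terminals sticking out 8 mm from its +y end and a flat bare top; either way round will do. About 0.3 kg. This point is the centre of the box, 21 above its underside; z points up, y along its long side.
- attenuator_center (a point): Loose small grey box (attenuator), 46 x 46 x 44 high, with one black round knob (diameter 28, 12 high) on its top. About 0.15 kg. This point is the centre of the box without the knob, 22 above its underside; z points up, x and y along its sides.
- tape_roll_center (a point): Bystander: loose roll of black tape lying flat, outer diameter 70, 40 high, beyond the work on the left. This point is its centre, 20 above the bench.
- lamp_carton_center (a point): Bystander: loose plain cardboard carton, 60 x 90 x 70 high, beyond the work. This point is its centre, 35 above the bench.
- screwdriver: Bystander: loose screwdriver with a red handle, lying across the bench beyond the work on the right, 200 long along its x, handle to -x. Origin: on the bench under its middle.
Not all that is in view belongs to the job. What is shaped like the part that bears dummy_load_center but green or purple is not meant.

How it is judged:
At the end, for the whole second after the job is handed in: Driver on the amplifier-microphone line (15 mm), within 175 mm of both; load 15-45 mm behind amplifier, centred to 15 mm; crossover mid-top of amplifier (12-15 mm); both parallel to it (0.25 rad); attenuator mid-top of crossover (13 mm); all upright, released, at rest (x of driver_center in the frame of amplifier between -0.015 and 0.015 m and horizontal distance between driver_center and amplifier below 0.175 m and horizontal distance between driver_center and mic_stand below 0.175 m and height (world z) of driver_center between 0.023 and 0.031 m and x of dummy_load_center in the frame of amplifier between 0.092 and 0.122 m and y of dummy_load_center in the frame of amplifier between -0.015 and 0.015 m and angle between the y axis of each of dummy_load_center, crossover_center and the y axis of amplifier, either way round below 0.25 rad and height (world z) of dummy_load_center between 0.021 and 0.029 m and x of crossover_center in the frame of amplifier between -0.012 and 0.012 m and y of crossover_center in the frame of amplifier between -0.015 and 0.015 m and height (world z) of crossover_center between 0.067 and 0.075 m and horizontal distance between attenuator_center and crossover_center below 0.013 m and height (world z) of attenuator_center between 0.11 and 0.118 m and angle between each of driver_center, dummy_load_center, crossover_center, attenuator_center's own z axis and vertical below 0.1 rad and linear speed of each of driver, dummy_load, crossover, attenuator below 0.02 m/s and angular speed of each of driver, dummy_load, crossover, attenuator below 0.2 rad/s); the robot touches nothing.
It fails at once if the tape roll is moved more than 30 mm (distance of tape_roll_center from where it was at the start of the episode above 0.03 m).
It fails at once if the lamp carton is moved more than 30 mm (distance of lamp_carton_center from where it was at the start of the episode above 0.03 m).
It fails at once if the screwdriver is moved more than 30 mm (distance of screwdriver from where it was at the start of the episode above 0.03 m).
It also fails if it takes over 112 s, if anything falls off the work surface, if the arm or the gripper's body presses on something with over 40 N, if the wrist force passes 120 N, or if a joint passes its speed limit or range.

ROBOT

A 6-joint arm with a two-finger parallel gripper is mounted at the origin on the work surface. World frame = base frame: x ahead of the robot, y to its left, z up, the work surface at z = 0. Lengths are in m, angles in rad, forces in N, time in s.
With the tool pointing down it reaches from about 0.275 to 0.85 m from the base axis. Payload 19 kg.
Tool frame: the origin (TCP) lies at the very end of the fingers, on their centre line; the grasp point (between the pads) lies 19 mm behind it; z points along the fingers, y is the direction in which the jaws open and shut (so a half turn about z gives the same grasp; the last joint's range is limited). The gripper opens to 85 mm and grips with 20 to 120 N. Pads are 22 mm wide; open, the fingers measure 114 mm over their backs; the gripper's body (76 mm by 85 mm) begins 54 mm behind the grasp point. The pads swing forward as they close: fully open they stand 13 mm farther back than shut.
Start: joints at [1.185, 0.15, 1.437, -0, 1.554, -0.134], TCP at [0.143, 0.557, 0.231] pointing down, gripper open.
Joint ranges: [-2.8, 2.8], [-0.68, 2.1], [0.12, 2.68], [-1.39, 4.53], [0.16, 2.79], [-2.81, 2.81]. Speed limits (rad/s): [1.89, 1.89, 2.22, 3.01, 3.01, 3.01].

INTERFACE

Orientations are given as a unit quaternion [w, x, y, z].
In Python, from rig import sensors, cams, ticket gives the robot as it stands. The module is installed in compiled form; this text tells all that it offers.
- The arm moves only by the tool carry_out, never from a script. Its argument "increments" is a list of rows, each an object with "slide": the shift along the tool's x, y, z in m, a list of three; "dr": the turn, a rotation vector about the tool's x, y, z in degrees, a list of three; "hand": the finger opening in m, from 0 to 0.0854. A call has 1 to 12 rows; each row shifts and turns the commanded pose from where the row before left it, along the tool's axes as they then stand; what a row does not reach is not made up. A row lasts 1/10 s, in which the tool goes at most 50 mm and 8.59 degrees, less where a joint would pass 70% of its speed; a pose out of reach is approached as far as the arm can. A call is refused whole if a number of a shift passes 0.05 or a number of a turn 8.59, either way. A call with a gripper value outside its range is refused whole. The fingers move at their own pace and stop on an object; "newtons" is the grip in N (left out, the last holds). Time passes only in rows, so rows that do not move let the fingers close. It gives the time, the measured TCP pose, the force and the opening at its end, in the units of the state.
- sensors.get_obs(): the state, without advancing time (a new reading comes with each control period).
- cams.camera(name): name is "side" or "top"; returns (picture, depth): 400x640x3 uint8, red, green, blue; 400x640 float32, m along the optical axis (not along the pixel's ray), 0 where there is no reading.
- cams.camera_info(name): a dict with "K" (3x3 intrinsics, pixels), "xyz" and "orientation" of the camera in the world. Camera axes: x right, y down, z forward; pixel columns grow to the right and rows downward; lengths in m; the calibration is good to about 2 mm. A picture is of the moment at which its call begins. camera_info takes no time and is no camera call.
- ticket.finish_job(): hands the job in, once; it reports no verdict.
Trained networks look in the newest picture that a camera, given by its name, has taken for a name from the list of things; names that differ only in an ending like _2 or _b are one class to them, and where a whole thing is asked for, a point or a joint stands for the part that bears it (a point fixed in the world has none). Each returns a list of dicts, best first, with "score" (0 to 1); they miss things now and then, are a little off and sometimes report something else, mostly with a low value. They report only what shows in the picture. A call takes as long as a camera call. They do not tell look-alikes from the thing itself.
- cams.recognise(target, camera): "point" ([column, row] in pixels, amid what is visible of it).
- cams.mark_of(target, camera): "point" ([column, row] in pixels: a listed point, or the origin of a listed thing).
The state is a dict: "t": time; "qpos": joint angles; "qvel": joint speeds; "tau": joint torques, N m; "position": TCP position; "ee_rot": TCP orientation; "wrist_force": force on the tool from outside, world axes, zero at the start; "torque": the same for the moment, N m; "gripper_width": finger opening in m.
Only numpy, scipy, OpenCV 4.12 (cv2) and the standard library are available. Lean on these libraries where they do the work, as an engineer would, in place of code of your own. Each camera call takes 0.05 s, during which the arm holds its last target. There are 200 camera calls.

## Working session

There is one attempt and no reset: what is moved stays moved. The work goes in short steps, Python scripts to look and compute and a tool call to move; the robot and the scene stay as the last step left them, time stands still between calls to the robot, and variables do not carry over. Pictures are saved under pics/ and viewed, about 12 in all and at most 16, crops included, and the job is handed in when it is done.

Besides the shell and the picture viewer there is one more tool, called after ">>>" in YAML: its name, and indented under it one key for each argument. carry_out: Moves the arm, as the interface text tells. Its arguments: {"type":"object","properties":{"increments":{"type":"array"},"newtons":{"type":"number"}},"required":["increments"]}

```bash
mkdir -p pics; cat > h.py <<'E'
import numpy as np, cv2
from scipy.spatial.transform import Rotation as R
from rig import sensors, cams, ticket
def quat(q): return R.from_quat([q[1],q[2],q[3],q[0]])
def cloud(cam):
    im,d=cams.camera(cam); i=cams.camera_info(cam); K=np.array(i['K'])
    v,u=np.mgrid[:400,:640]
    p=np.stack([(u-K[0,2])/K[0,0]*d,(v-K[1,2])/K[1,1]*d,d],-1)
    P=quat(i['orientation']).apply(p.reshape(-1,3)).reshape(p.shape)+np.array(i['xyz'])
    P[d==0]=np.nan
    return im,P
def save(n,im): cv2.imwrite(f'pics/{n}.png',cv2.cvtColor(im,cv2.COLOR_RGB2BGR))
E
python3 - <<'E'
from h import *
np.set_printoptions(precision=3,suppress=True)
for c in('top','side'):
    im,P=cloud(c); save(c+'1',im); i=cams.camera_info(c); print(c,i['xyz'],np.array(i['K'])[0,0],quat(i['orientation']).as_matrix()[:,2])
    np.save(c+'P.npy',P);np.save(c+'I.npy',im)
    for n in 'amplifier mic_stand driver_center dummy_load_center crossover_center attenuator_center tape_roll_center lamp_carton_center screwdriver'.split():
        for r in cams.recognise(n,c)[:4]:
            p=np.array(r['point']);print(n,round(r['score'],2),p.round(0),P[int(p[1]),int(p[0])])
print(sensors.get_obs())
E
```

```text
top [ 0.376 -0.024  1.318] 492.4159878565167 [ 0.128 -0.013 -0.992]
mic_stand 0.72 [358. 196.] [ 0.523 -0.143  0.133]
driver_center 0.83 [157. 236.] [0.427 0.362 0.051]
dummy_load_center 0.97 [482. 234.] [ 0.437 -0.474  0.049]
dummy_load_center 0.92 [440. 282.] [ 0.312 -0.371  0.013]
dummy_load_center 0.77 [434. 244.] [ 0.413 -0.349  0.048]
crossover_center 0.72 [433. 174.] [ 0.597 -0.353  0.041]
crossover_center 0.45 [156. 236.] [0.427 0.363 0.056]
attenuator_center 0.78 [165. 176.] [0.583 0.349 0.048]
tape_roll_center 0.65 [203. 119.] [0.747 0.266 0.011]
lamp_carton_center 0.88 [277. 106.] [0.768 0.062 0.066]
screwdriver 0.69 [373. 109.] [ 0.777 -0.198  0.026]
screwdriver 0.49 [279. 105.] [0.769 0.054 0.071]
side [ 0.2   -1.233  0.928] 470.671203062054 [ 0.234  0.776 -0.586]
amplifier 0.77 [307. 171.] [0.551 0.126 0.052]
amplifier 0.29 [319. 229.] [ 0.516 -0.152  0.019]
mic_stand 0.7 [322. 228.] [ 0.521 -0.154  0.023]
dummy_load_center 0.89 [264. 295.] [ 0.299 -0.395  0.042]
dummy_load_center 0.67 [302. 279.] [ 0.404 -0.372  0.043]
dummy_load_center 0.66 [322. 312.] [ 0.424 -0.487  0.038]
crossover_center 0.98 [364. 264.] [ 0.581 -0.365  0.042]
attenuator_center 0.49 [301. 146.] [0.585 0.33  0.038]
tape_roll_center 0.63 [341. 153.] [0.731 0.276 0.012]
lamp_carton_center 0.78 [372. 178.] [0.752 0.01  0.057]
lamp_carton_center 0.2 [365. 265.] [ 0.581 -0.365  0.042]
screwdriver 0.75 [399. 226.] [ 0.759 -0.206  0.016]
{'t': 1.0, 'qpos': array([ 1.185,  0.15 ,  1.437, -0.   ,  1.554, -0.134]), 'qvel': array([ 0.001,  0.   , -0.001,  0.   , -0.001, -0.002]), 'tau': array([ -0.003, -71.282, -57.104,  -0.001,   0.002,   0.   ]), 'position': array([0.143, 0.557, 0.231]), 'ee_rot': array([ 0.   ,  0.126,  0.992, -0.   ]), 'wrist_force': array([ 0.57 , -0.233,  0.262]), 'torque': array([0.005, 0.01 , 0.036]), 'gripper_width': 0.0851846836226401}
```

View pics/top1.png

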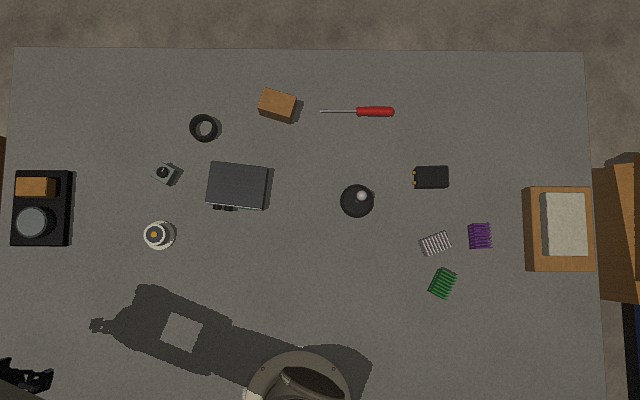

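```bash
python3 - <<'E'
from h import *
im=np.load('topI.npy'); save('crop1',cv2.resize(im[210:310,400:520],None,fx=5,fy=5,interpolation=cv2.INTER_CUBIC))
np.set_printoptions(precision=3,suppress=True)
P=np.load('topP.npy')
def fit(n,z0,z1,c,r):
    m=(P[...,2]>z0)&(P[...,2]<z1)&(np.hypot(P[...,0]-c[0],P[...,1]-c[1])<r)
    q=P[m]; rc=cv2.minAreaRect((q[:,:2]*1000).astype(np.float32)); b=cv2.boxPoints(rc)
    e1=b[1]-b[0];e2=b[2]-b[1]; L=e1 if np.hypot(*e1)>np.hypot(*e2) else e2
    print(n,len(q),'ctr',np.array(rc[0]).round(1),'size',np.array(rc[1]).round(1),'long axis yaw(deg)',np.degrees(np.arctan2(L[1],L[0])).round(1),'mean',q.mean(0),'medz',np.median(q[:,2]))
fit('amp',.043,.057,(.54,.15),.13)
fit('mic',.011,.025,(.52,-.15),.07)
fit('driver',.045,.062,(.427,.362),.06)
fit('l482',.035,.06,(.437,-.474),.06)
fit('l440',.035,.06,(.312,-.371),.05)
fit('l434',.035,.06,(.413,-.349),.05)
fit('cross',.035,.05,(.597,-.353),.08)
fit('att',.037,.051,(.583,.349),.06)
fit('attknob',.051,.065,(.583,.349),.06)
E
```

```text
amp 2434 ctr [562.2 163.5] size [150.4 112.5] long axis yaw(deg) 83.6 mean [0.561 0.163 0.049] medz 0.0492825297228926
mic 708 ctr [ 526.1 -154.7] size [85.9 88.5] long axis yaw(deg) -0.4 mean [ 0.524 -0.152  0.017] medz 0.01648921447906304
driver 388 ctr [431.5 367.7] size [54.1 54.4] long axis yaw(deg) -84.6 mean [0.432 0.367 0.054] medz 0.05423231671166273
l482 220 ctr [ 432.6 -475.3] size [63.9 46.9] long axis yaw(deg) 2.8 mean [ 0.433 -0.474  0.048] medz 0.048832306520716684
l440 274 ctr [ 308. -373.] size [47.1 63.9] long axis yaw(deg) -28.2 mean [ 0.309 -0.372  0.047] medz 0.04821921722469824
l434 372 ctr [ 412.2 -353.9] size [44. 66.] long axis yaw(deg) -67.5 mean [ 0.412 -0.354  0.046] medz 0.04712257134235864
cross 673 ctr [ 589.4 -351.2] size [56.9 85.1] long axis yaw(deg) -87.4 mean [ 0.589 -0.351  0.041] medz 0.04145732434215721
att 230 ctr [593.7 356.5] size [48.2 45.8] long axis yaw(deg) 61.1 mean [0.592 0.354 0.043] medz 0.04318428899725024
attknob 82 ctr [594.1 355.4] size [24.6 24.7] long axis yaw(deg) -88.0 mean [0.594 0.357 0.056] medz 0.05585624451422355
```

View pics/side1.png

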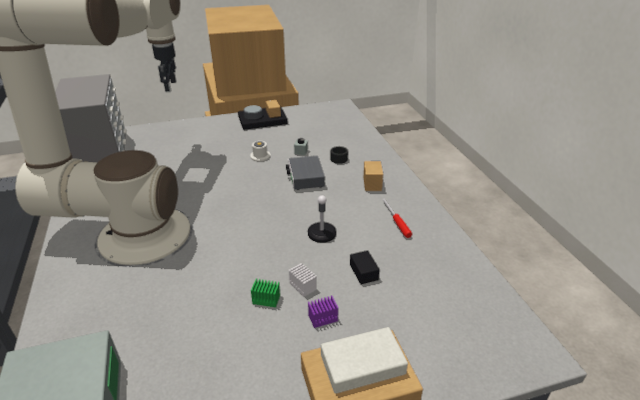

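The picture shows the amplifier at (237,185), with knobs facing the robot, and the mic base at (357,200). The driver is at (158,236), the attenuator at (165,173) and the crossover at (432,177). Three parts have the finned shape: silver (434,244), purple (480,236) and green (442,283). The silver one should be the bare aluminium load. I'll confirm that in the crop while approaching the driver.

View pics/crop1.png

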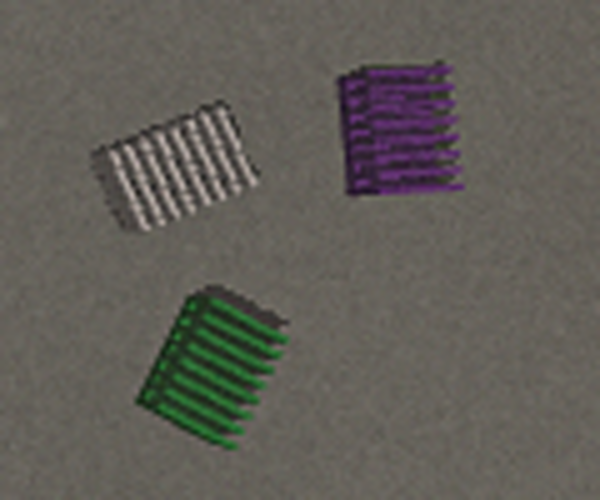

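>>> carry_out:
  increments:
    - {"slide": [0, 0, 0], "dr": [0, 0, -8], "hand": 0.085}
    - {"slide": [-0.0308, -0.0155, 0], "dr": [0, 0, 0], "hand": 0.085}
    - {"slide": [-0.0308, -0.0155, 0], "dr": [0, 0, 0], "hand": 0.085}
    - {"slide": [-0.0308, -0.0155, 0], "dr": [0, 0, 0], "hand": 0.085}
    - {"slide": [-0.0308, -0.0155, 0], "dr": [0, 0, 0], "hand": 0.085}
    - {"slide": [-0.0308, -0.0155, 0], "dr": [0, 0, 0], "hand": 0.085}
    - {"slide": [-0.0308, -0.0155, 0], "dr": [0, 0, 0], "hand": 0.085}
    - {"slide": [-0.0308, -0.0155, 0], "dr": [0, 0, 0], "hand": 0.085}
    - {"slide": [-0.0308, -0.0155, 0], "dr": [0, 0, 0], "hand": 0.085}
    - {"slide": [-0.0308, -0.0155, 0], "dr": [0, 0, 0], "hand": 0.085}
    - {"slide": [-0.0308, -0.0155, 0], "dr": [0, 0, 0], "hand": 0.085}
    - {"slide": [0, 0, 0], "dr": [0, 0, 0], "hand": 0.085}
  newtons: 60

```text
t: 2.2
position: [0.4347, 0.3662, 0.2309]
ee_rot: [0.0, 0.058, 0.998, -0.0]
wrist_force: [0.4, 0.5, 0.5]
gripper_width: 0.0851
```

The crop confirms it: silver bare metal at crop (180,165), and the other two are purple and green. I'll descend on the driver.

>>> carry_out:
  increments:
    - {"slide": [0.0034, 0.001, 0.035], "dr": [0, 0, 0], "hand": 0.085}
    - {"slide": [0, 0, 0.045], "dr": [0, 0, 0], "hand": 0.085}
    - {"slide": [0, 0, 0.045], "dr": [0, 0, 0], "hand": 0.085}
    - {"slide": [0, 0, 0.04], "dr": [0, 0, 0], "hand": 0.085}
    - {"slide": [0, 0, 0.03], "dr": [0, 0, 0], "hand": 0.085}
    - {"slide": [0, 0, 0.015], "dr": [0, 0, 0], "hand": 0.085}
    - {"slide": [0, 0, 0], "dr": [0, 0, 0], "hand": 0.045}
    - {"slide": [0, 0, 0], "dr": [0, 0, 0], "hand": 0.045}
    - {"slide": [0, 0, 0], "dr": [0, 0, 0], "hand": 0.045}
    - {"slide": [0, 0, 0], "dr": [0, 0, 0], "hand": 0.045}
    - {"slide": [0, 0, 0], "dr": [0, 0, 0], "hand": 0.045}
    - {"slide": [0, 0, 0], "dr": [0, 0, 0], "hand": 0.045}
  newtons: 60

```text
t: 3.4
position: [0.4296, 0.3704, 0.0232]
ee_rot: [0.001, 0.056, 0.998, 0.001]
wrist_force: [-0.6, 0.8, 8.8]
gripper_width: 0.0546
```

>>> carry_out:
  increments:
    - {"slide": [0, 0, -0.03], "dr": [0, 0, 0], "hand": 0.045}
    - {"slide": [0, 0, -0.045], "dr": [0, 0, 0], "hand": 0.045}
    - {"slide": [-0.005, -0.01, -0.045], "dr": [0, 0, 0], "hand": 0.045}
    - {"slide": [-0.0105, -0.025, 0], "dr": [0, 0, 0], "hand": 0.045}
    - {"slide": [-0.0155, -0.035, 0], "dr": [0, 0, 0], "hand": 0.045}
    - {"slide": [-0.0155, -0.035, 0], "dr": [0, 0, 0], "hand": 0.045}
    - {"slide": [-0.0155, -0.035, 0], "dr": [0, 0, 0], "hand": 0.045}
    - {"slide": [-0.0155, -0.035, 0], "dr": [0, 0, 0], "hand": 0.045}
    - {"slide": [-0.0155, -0.035, 0], "dr": [0, 0, 0], "hand": 0.045}
    - {"slide": [-0.0155, -0.035, 0], "dr": [0, 0, 0], "hand": 0.045}
    - {"slide": [-0.0155, -0.035, 0], "dr": [0, 0, 0], "hand": 0.045}
    - {"slide": [-0.0155, -0.035, 0], "dr": [0, 0, 0], "hand": 0.045}

```text
t: 4.6
position: [0.5324, 0.0395, 0.1424]
ee_rot: [0.001, 0.056, 0.998, -0.0]
wrist_force: [1.0, 0.2, -2.4]
gripper_width: 0.0545
```

>>> carry_out:
  increments:
    - {"slide": [-0.0097, -0.025, 0], "dr": [0, 0, 0], "hand": 0.045}
    - {"slide": [-0.005, -0.011, 0], "dr": [0, 0, 0], "hand": 0.045}
    - {"slide": [0, 0, 0], "dr": [0, 0, 0], "hand": 0.045}
    - {"slide": [0, 0, 0], "dr": [0, 0, 0], "hand": 0.045}

```text
t: 5.0
position: [0.5425, 0.0043, 0.1416]
ee_rot: [0.0, 0.056, 0.998, 0.0]
wrist_force: [-0.4, -0.5, -2.8]
gripper_width: 0.0544
```

>>> carry_out:
  increments:
    - {"slide": [-0.0015, 0, 0.03], "dr": [0, 0, 0], "hand": 0.045}
    - {"slide": [0, 0, 0.04], "dr": [0, 0, 0], "hand": 0.045}
    - {"slide": [0, 0, 0.03], "dr": [0, 0, 0], "hand": 0.045}
    - {"slide": [0, 0, 0.012], "dr": [0, 0, 0], "hand": 0.045}
    - {"slide": [0, 0, 0.006], "dr": [0, 0, 0], "hand": 0.045}
    - {"slide": [0, 0, 0], "dr": [0, 0, 0], "hand": 0.045}
    - {"slide": [0, 0, 0], "dr": [0, 0, 0], "hand": 0.07}
    - {"slide": [0, 0, 0], "dr": [0, 0, 0], "hand": 0.085}
    - {"slide": [0, 0, 0], "dr": [0, 0, 0], "hand": 0.085}
    - {"slide": [0, 0, -0.03], "dr": [0, 0, 0], "hand": 0.085}
    - {"slide": [0, 0, -0.045], "dr": [0, 0, 0], "hand": 0.085}
    - {"slide": [0, 0, -0.045], "dr": [0, 0, 0], "hand": 0.085}

```text
t: 6.2
position: [0.5438, 0.0035, 0.1449]
ee_rot: [-0.0, 0.056, 0.998, -0.0]
wrist_force: [1.4, 0.1, 0.5]
gripper_width: 0.0849
```

>>> carry_out:
  increments:
    - {"slide": [0, 0, -0.04], "dr": [0, 0, 0], "hand": 0.085}
    - {"slide": [0, 0, -0.035], "dr": [0, 0, 0], "hand": 0.085}
    - {"slide": [0.0091, -0.037, 0], "dr": [0, 0, 0], "hand": 0.085}
    - {"slide": [0.0091, -0.037, 0], "dr": [0, 0, 0], "hand": 0.085}
    - {"slide": [0.0091, -0.037, 0], "dr": [0, 0, 0], "hand": 0.085}
    - {"slide": [0.0091, -0.037, 0], "dr": [0, 0, 0], "hand": 0.085}
    - {"slide": [0.0091, -0.037, 0], "dr": [0, 0, 0], "hand": 0.085}
    - {"slide": [0.0091, -0.037, 0], "dr": [0, 0, 0], "hand": 0.085}
    - {"slide": [0.0091, -0.037, 0], "dr": [0, 0, 0], "hand": 0.085}
    - {"slide": [0.0091, -0.037, 0], "dr": [0, 0, 0], "hand": 0.085}
    - {"slide": [0.0091, -0.037, 0], "dr": [0, 0, 0], "hand": 0.085}
    - {"slide": [0.0091, -0.037, 0], "dr": [0, 0, 0], "hand": 0.085}

```text
t: 7.4
position: [0.4115, -0.3555, 0.2189]
ee_rot: [0.0, 0.056, 0.998, -0.0]
wrist_force: [-0.1, -0.0, 0.8]
gripper_width: 0.0852
```

>>> carry_out:
  increments:
    - {"slide": [0, 0, 0], "dr": [0, 0, -7.2], "hand": 0.085}
    - {"slide": [0, 0, 0], "dr": [0, 0, -7.2], "hand": 0.085}
    - {"slide": [0, 0, 0], "dr": [0, 0, -7.2], "hand": 0.085}
    - {"slide": [0, 0, 0], "dr": [0, 0, -7.2], "hand": 0.085}
    - {"slide": [0, 0, 0], "dr": [0, 0, 0], "hand": 0.085}
    - {"slide": [0, 0, 0], "dr": [0, 0, 0], "hand": 0.085}

```text
t: 8.0
position: [0.4128, -0.3536, 0.2186]
ee_rot: [-0.0, -0.194, 0.981, -0.0]
wrist_force: [1.1, -0.3, -0.1]
gripper_width: 0.085
```

>>> carry_out:
  increments:
    - {"slide": [0, 0, 0.035], "dr": [0, 0, 0], "hand": 0.085}
    - {"slide": [0, 0, 0.045], "dr": [0, 0, 0], "hand": 0.085}
    - {"slide": [0, 0, 0.045], "dr": [0, 0, 0], "hand": 0.085}
    - {"slide": [0, 0, 0.04], "dr": [0, 0, 0], "hand": 0.085}
    - {"slide": [0, 0, 0.027], "dr": [0, 0, 0], "hand": 0.085}
    - {"slide": [0, 0, 0.013], "dr": [0, 0, 0], "hand": 0.085}
    - {"slide": [0, 0, 0], "dr": [0, 0, 0], "hand": 0.05}
    - {"slide": [0, 0, 0], "dr": [0, 0, 0], "hand": 0.05}
    - {"slide": [0, 0, 0], "dr": [0, 0, 0], "hand": 0.05}
    - {"slide": [0, 0, 0], "dr": [0, 0, 0], "hand": 0.05}
    - {"slide": [0, 0, 0], "dr": [0, 0, 0], "hand": 0.05}
    - {"slide": [0, 0, 0], "dr": [0, 0, 0], "hand": 0.05}
  newtons: 60

```text
t: 9.2
position: [0.4131, -0.3541, 0.0144]
ee_rot: [0.0, -0.194, 0.981, -0.001]
wrist_force: [-1.0, 0.6, 7.7]
gripper_width: 0.0634
```

>>> carry_out:
  increments:
    - {"slide": [0, 0, -0.03], "dr": [0, 0, 0], "hand": 0.05}
    - {"slide": [0, 0, -0.045], "dr": [0, 0, 0], "hand": 0.05}
    - {"slide": [0, 0, -0.045], "dr": [0, 0, 7.2], "hand": 0.05}
    - {"slide": [0, 0, -0.045], "dr": [0, 0, 7.2], "hand": 0.05}
    - {"slide": [0, 0, -0.04], "dr": [0, 0, 7.2], "hand": 0.05}
    - {"slide": [0, 0, 0], "dr": [0, 0, 7.2], "hand": 0.05}
    - {"slide": [-0.007, 0.019, 0], "dr": [0, 0, 0], "hand": 0.05}
    - {"slide": [-0.014, 0.038, 0], "dr": [0, 0, 0], "hand": 0.05}
    - {"slide": [-0.014, 0.038, 0], "dr": [0, 0, 0], "hand": 0.05}
    - {"slide": [-0.014, 0.038, 0], "dr": [0, 0, 0], "hand": 0.05}
    - {"slide": [-0.014, 0.038, 0], "dr": [0, 0, 0], "hand": 0.05}
    - {"slide": [-0.014, 0.038, 0], "dr": [0, 0, 0], "hand": 0.05}

```text
t: 10.4
position: [0.5133, -0.153, 0.2185]
ee_rot: [-0.0, 0.057, 0.998, -0.0]
wrist_force: [0.5, -0.4, -2.6]
gripper_width: 0.0632
```

>>> carry_out:
  increments:
    - {"slide": [-0.014, 0.038, 0], "dr": [0, 0, 0], "hand": 0.05}
    - {"slide": [-0.014, 0.038, 0], "dr": [0, 0, 0], "hand": 0.05}
    - {"slide": [-0.014, 0.038, 0], "dr": [0, 0, 0], "hand": 0.05}
    - {"slide": [-0.014, 0.038, 0], "dr": [0, 0, 0], "hand": 0.05}
    - {"slide": [-0.014, 0.038, 0], "dr": [0, 0, 0], "hand": 0.05}
    - {"slide": [-0.014, 0.038, 0], "dr": [0, 0, 0], "hand": 0.05}
    - {"slide": [-0.014, 0.038, 0], "dr": [0, 0, 0], "hand": 0.05}
    - {"slide": [-0.014, 0.038, 0], "dr": [0, 0, 0], "hand": 0.05}
    - {"slide": [-0.008, 0.017, 0], "dr": [0, 0, 0], "hand": 0.05}
    - {"slide": [0, 0, 0], "dr": [0, 0, 0], "hand": 0.05}
    - {"slide": [0, 0, 0], "dr": [0, 0, 0], "hand": 0.05}

```text
t: 11.5
position: [0.6681, 0.1508, 0.2177]
ee_rot: [-0.001, 0.056, 0.998, -0.0]
wrist_force: [0.4, -0.2, -3.0]
gripper_width: 0.0631
```

>>> carry_out:
  increments:
    - {"slide": [0, 0, 0.03], "dr": [0, 0, 0], "hand": 0.05}
    - {"slide": [0, 0, 0.045], "dr": [0, 0, 0], "hand": 0.05}
    - {"slide": [0, 0, 0.045], "dr": [0, 0, 0], "hand": 0.05}
    - {"slide": [0, 0, 0.04], "dr": [0, 0, 0], "hand": 0.05}
    - {"slide": [0, 0, 0.025], "dr": [0, 0, 0], "hand": 0.05}
    - {"slide": [0, 0, 0.012], "dr": [0, 0, 0], "hand": 0.05}
    - {"slide": [0, 0, 0.005], "dr": [0, 0, 0], "hand": 0.05}
    - {"slide": [0, 0, 0], "dr": [0, 0, 0], "hand": 0.05}
    - {"slide": [0, 0, 0], "dr": [0, 0, 0], "hand": 0.05}
    - {"slide": [0, 0, 0], "dr": [0, 0, 0], "hand": 0.075}
    - {"slide": [0, 0, 0], "dr": [0, 0, 0], "hand": 0.085}
    - {"slide": [0, 0, 0], "dr": [0, 0, 0], "hand": 0.085}

```text
t: 12.7
position: [0.6686, 0.1508, 0.0167]
ee_rot: [0.0, 0.056, 0.998, -0.0]
wrist_force: [-0.9, -0.2, -0.7]
gripper_width: 0.0853
```

>>> carry_out:
  increments:
    - {"slide": [0, 0, -0.02], "dr": [0, 0, 0], "hand": 0.085}
    - {"slide": [0, 0, -0.04], "dr": [0, 0, 0], "hand": 0.085}
    - {"slide": [0, 0, -0.045], "dr": [0, 0, 0], "hand": 0.085}
    - {"slide": [0, 0, -0.045], "dr": [0, 0, 0], "hand": 0.085}
    - {"slide": [0, 0, -0.045], "dr": [0, 0, 0], "hand": 0.085}
    - {"slide": [0, 0, 0], "dr": [0, 0, 0], "hand": 0.085}

```text
t: 13.3
position: [0.6701, 0.1511, 0.2187]
ee_rot: [0.005, 0.056, 0.998, 0.001]
wrist_force: [0.5, 0.2, -0.4]
gripper_width: 0.0853
```

>>> carry_out:
  increments:
    - {"slide": [0, 0, 0], "dr": [0, 0, 8.1], "hand": 0.085}
    - {"slide": [0, 0, 0], "dr": [0, 0, 8.1], "hand": 0.085}
    - {"slide": [0, 0, 0], "dr": [0, 0, 8.1], "hand": 0.085}
    - {"slide": [0, 0, 0], "dr": [0, 0, 8.1], "hand": 0.085}
    - {"slide": [0, 0, 0], "dr": [0, 0, 8.1], "hand": 0.085}
    - {"slide": [0, 0, 0], "dr": [0, 0, 8.1], "hand": 0.085}
    - {"slide": [0, 0, 0], "dr": [0, 0, 8.1], "hand": 0.085}
    - {"slide": [0, 0, 0], "dr": [0, 0, 8.1], "hand": 0.085}
    - {"slide": [0, 0, 0], "dr": [0, 0, 8.1], "hand": 0.085}
    - {"slide": [0, 0, 0], "dr": [0, 0, 8.1], "hand": 0.085}
    - {"slide": [-0.0383, -0.0079, 0], "dr": [0, 0, 0], "hand": 0.085}
    - {"slide": [-0.0383, -0.0079, 0], "dr": [0, 0, 0], "hand": 0.085}

```text
t: 14.5
position: [0.6556, 0.0734, 0.2108]
ee_rot: [0.0, 0.691, 0.723, -0.0]
wrist_force: [0.7, -0.8, -0.3]
gripper_width: 0.0848
```

>>> carry_out:
  increments:
    - {"slide": [-0.0383, -0.0079, 0], "dr": [0, 0, 0], "hand": 0.085}
    - {"slide": [-0.0383, -0.0079, 0], "dr": [0, 0, 0], "hand": 0.085}
    - {"slide": [-0.0383, -0.0079, 0], "dr": [0, 0, 0], "hand": 0.085}
    - {"slide": [-0.0383, -0.0079, 0], "dr": [0, 0, 0], "hand": 0.085}
    - {"slide": [-0.0383, -0.0079, 0], "dr": [0, 0, 0], "hand": 0.085}
    - {"slide": [-0.0383, -0.0079, 0], "dr": [0, 0, 0], "hand": 0.085}
    - {"slide": [-0.0383, -0.0079, 0], "dr": [0, 0, 0], "hand": 0.085}
    - {"slide": [-0.0383, -0.0079, 0], "dr": [0, 0, 0], "hand": 0.085}
    - {"slide": [-0.0383, -0.0079, 0], "dr": [0, 0, 0], "hand": 0.085}
    - {"slide": [-0.0383, -0.0079, 0], "dr": [0, 0, 0], "hand": 0.085}
    - {"slide": [-0.0383, -0.0079, 0], "dr": [0, 0, 0], "hand": 0.085}
    - {"slide": [0, 0, 0], "dr": [0, 0, 0], "hand": 0.085}

```text
t: 15.7
position: [0.5862, -0.3555, 0.2106]
ee_rot: [0.0, 0.693, 0.721, -0.001]
wrist_force: [0.4, 0.6, -0.3]
gripper_width: 0.0853
```

>>> carry_out:
  increments:
    - {"slide": [0, 0, 0], "dr": [0, 0, 0], "hand": 0.085}
    - {"slide": [0, 0, 0], "dr": [0, 0, 0], "hand": 0.085}

```text
t: 15.9
position: [0.5878, -0.3504, 0.2113]
ee_rot: [-0.0, 0.691, 0.723, -0.0]
wrist_force: [-0.0, -0.3, 0.0]
gripper_width: 0.0851
```

>>> carry_out:
  increments:
    - {"slide": [-0.001, 0.0015, 0.035], "dr": [0, 0, 0], "hand": 0.085}
    - {"slide": [0, 0, 0.045], "dr": [0, 0, 0], "hand": 0.085}
    - {"slide": [0, 0, 0.045], "dr": [0, 0, 0], "hand": 0.085}
    - {"slide": [0, 0, 0.04], "dr": [0, 0, 0], "hand": 0.085}
    - {"slide": [0, 0, 0.025], "dr": [0, 0, 0], "hand": 0.085}
    - {"slide": [0, 0, 0.01], "dr": [0, 0, 0], "hand": 0.085}
    - {"slide": [0, 0, 0], "dr": [0, 0, 0], "hand": 0.045}
    - {"slide": [0, 0, 0], "dr": [0, 0, 0], "hand": 0.045}
    - {"slide": [0, 0, 0], "dr": [0, 0, 0], "hand": 0.045}
    - {"slide": [0, 0, 0], "dr": [0, 0, 0], "hand": 0.045}
    - {"slide": [0, 0, 0], "dr": [0, 0, 0], "hand": 0.045}
    - {"slide": [0, 0, 0], "dr": [0, 0, 0], "hand": 0.045}
  newtons: 60

```text
t: 17.1
position: [0.59, -0.3526, 0.0135]
ee_rot: [0.002, 0.691, 0.723, -0.0]
wrist_force: [0.2, 2.3, 7.9]
gripper_width: 0.0548
```

>>> carry_out:
  increments:
    - {"slide": [0, 0, -0.03], "dr": [0, 0, 0], "hand": 0.045}
    - {"slide": [0, 0, -0.045], "dr": [0, 0, 0], "hand": 0.045}
    - {"slide": [0, 0, -0.045], "dr": [0, 0, 0], "hand": 0.045}
    - {"slide": [0, 0, -0.045], "dr": [0, 0, 4.6], "hand": 0.045}
    - {"slide": [0, 0, -0.035], "dr": [0, 0, 4.5], "hand": 0.045}
    - {"slide": [0.0183, -0.0032, 0], "dr": [0, 0, 0], "hand": 0.045}
    - {"slide": [0.0363, -0.0062, 0], "dr": [0, 0, 0], "hand": 0.045}
    - {"slide": [0.0363, -0.0062, 0], "dr": [0, 0, 0], "hand": 0.045}
    - {"slide": [0.0363, -0.0062, 0], "dr": [0, 0, 0], "hand": 0.045}
    - {"slide": [0.0363, -0.0062, 0], "dr": [0, 0, 0], "hand": 0.045}
    - {"slide": [0.0363, -0.0062, 0], "dr": [0, 0, 0], "hand": 0.045}
    - {"slide": [0.0363, -0.0062, 0], "dr": [0, 0, 0], "hand": 0.045}

```text
t: 18.3
position: [0.5754, -0.111, 0.2111]
ee_rot: [0.0, 0.746, 0.666, -0.0]
wrist_force: [0.6, 0.7, -1.2]
gripper_width: 0.0549
```

>>> carry_out:
  increments:
    - {"slide": [0.0363, -0.0062, 0], "dr": [0, 0, 0], "hand": 0.045}
    - {"slide": [0.0363, -0.0062, 0], "dr": [0, 0, 0], "hand": 0.045}
    - {"slide": [0.0363, -0.0062, 0], "dr": [0, 0, 0], "hand": 0.045}
    - {"slide": [0.0363, -0.0062, 0], "dr": [0, 0, 0], "hand": 0.045}
    - {"slide": [0.0363, -0.0062, 0], "dr": [0, 0, 0], "hand": 0.045}
    - {"slide": [0.0363, -0.0062, 0], "dr": [0, 0, 0], "hand": 0.045}
    - {"slide": [0.0363, -0.0062, 0], "dr": [0, 0, 0], "hand": 0.045}
    - {"slide": [0.018, -0.003, 0], "dr": [0, 0, 0], "hand": 0.045}
    - {"slide": [0, 0, 0], "dr": [0, 0, 0], "hand": 0.045}
    - {"slide": [0, 0, 0], "dr": [0, 0, 0], "hand": 0.045}
    - {"slide": [0, 0, 0], "dr": [0, 0, 0], "hand": 0.045}

```text
t: 19.4
position: [0.561, 0.1621, 0.211]
ee_rot: [0.0, 0.747, 0.665, -0.0]
wrist_force: [-0.5, -0.3, -2.5]
gripper_width: 0.0548
```

>>> carry_out:
  increments:
    - {"slide": [0, 0.001, 0.03], "dr": [0, 0, 0], "hand": 0.045}
    - {"slide": [0, 0, 0.045], "dr": [0, 0, 0], "hand": 0.045}
    - {"slide": [0, 0, 0.035], "dr": [0, 0, 0], "hand": 0.045}
    - {"slide": [0, 0, 0.02], "dr": [0, 0, 0], "hand": 0.045}
    - {"slide": [0, 0, 0.01], "dr": [0, 0, 0], "hand": 0.045}
    - {"slide": [0, 0, 0.005], "dr": [0, 0, 0], "hand": 0.045}
    - {"slide": [0, 0, 0.003], "dr": [0, 0, 0], "hand": 0.045}
    - {"slide": [0, 0, 0], "dr": [0, 0, 0], "hand": 0.045}
    - {"slide": [0, 0, 0], "dr": [0, 0, 0], "hand": 0.045}

```text
t: 20.3
position: [0.5625, 0.1626, 0.064]
ee_rot: [0.0, 0.747, 0.665, 0.0]
wrist_force: [0.3, 0.5, -3.7]
gripper_width: 0.0549
```

>>> carry_out:
  increments:
    - {"slide": [0, 0, 0], "dr": [0, 0, 0], "hand": 0.07}
    - {"slide": [0, 0, 0], "dr": [0, 0, 0], "hand": 0.085}
    - {"slide": [0, 0, 0], "dr": [0, 0, 0], "hand": 0.085}
    - {"slide": [0, 0, -0.02], "dr": [0, 0, 0], "hand": 0.085}
    - {"slide": [0, 0, -0.04], "dr": [0, 0, 0], "hand": 0.085}
    - {"slide": [0, 0, -0.045], "dr": [0, 0, 0], "hand": 0.085}
    - {"slide": [0, 0, -0.045], "dr": [0, 0, 0], "hand": 0.085}
    - {"slide": [0, 0, 0], "dr": [0, 0, 0], "hand": 0.085}
    - {"slide": [0, 0, 0], "dr": [0, 0, 0], "hand": 0.085}

```text
t: 21.2
position: [0.5625, 0.1627, 0.2142]
ee_rot: [0.001, 0.747, 0.665, 0.001]
wrist_force: [0.4, 0.4, -0.5]
gripper_width: 0.0845
```

>>> carry_out:
  increments:
    - {"slide": [0.0326, 0.0015, 0], "dr": [0, 0, 0], "hand": 0.085}
    - {"slide": [0.0326, 0.0015, 0], "dr": [0, 0, 0], "hand": 0.085}
    - {"slide": [0.0326, 0.0015, 0], "dr": [0, 0, 0], "hand": 0.085}
    - {"slide": [0.0326, 0.0015, 0], "dr": [0, 0, 0], "hand": 0.085}
    - {"slide": [0.0326, 0.0015, 0], "dr": [0, 0, 0], "hand": 0.085}
    - {"slide": [0.0326, 0.0015, 0], "dr": [0, 0, 0], "hand": 0.085}
    - {"slide": [0, 0, 0], "dr": [0, 0, 7.4], "hand": 0.085}
    - {"slide": [0, 0, 0], "dr": [0, 0, 7.4], "hand": 0.085}
    - {"slide": [0, 0, 0], "dr": [0, 0, 7.4], "hand": 0.085}
    - {"slide": [0, 0, 0], "dr": [0, 0, 0], "hand": 0.085}
    - {"slide": [0, 0, 0], "dr": [0, 0, 0], "hand": 0.085}

```text
t: 22.3
position: [0.5933, 0.3557, 0.2119]
ee_rot: [0.0, 0.86, 0.511, -0.001]
wrist_force: [-0.5, -0.3, -0.0]
gripper_width: 0.085
```

```bash
python3 - <<'E'
from h import *
im,P=cloud('top'); save('top2',im[80:300,100:420].repeat(2,0).repeat(2,1))
def fit(n,z0,z1,c,r):
    m=(P[...,2]>z0)&(P[...,2]<z1)&(np.hypot(P[...,0]-c[0],P[...,1]-c[1])<r)
    q=P[m]; rc=cv2.minAreaRect((q[:,:2]*1000).astype(np.float32)); b=cv2.boxPoints(rc)
    e1=b[1]-b[0];e2=b[2]-b[1]; L=e1 if np.hypot(*e1)>np.hypot(*e2) else e2
    print(n,len(q),'ctr',np.array(rc[0]).round(1),'size',np.array(rc[1]).round(1),'yaw',np.degrees(np.arctan2(L[1],L[0])).round(1),np.median(q[:,2]).round(4))
fit('driver',.045,.062,(.544,.004),.06)
fit('load',.035,.06,(.668,.151),.05)
fit('cross',.085,.1,(.562,.1635),.08)
print(sensors.get_obs()['position'])
E
```

```text
driver 367 ctr [548.    3.7] size [53.3 54.6] yaw -89.4 0.0548
load 302 ctr [668.8 150.5] size [65.1 45.4] yaw 84.4 0.0476
cross 733 ctr [564.4 163.2] size [83.8 56.6] yaw 83.5 0.0911
[0.59337815 0.35575177 0.21216544]
```

View pics/top2.png

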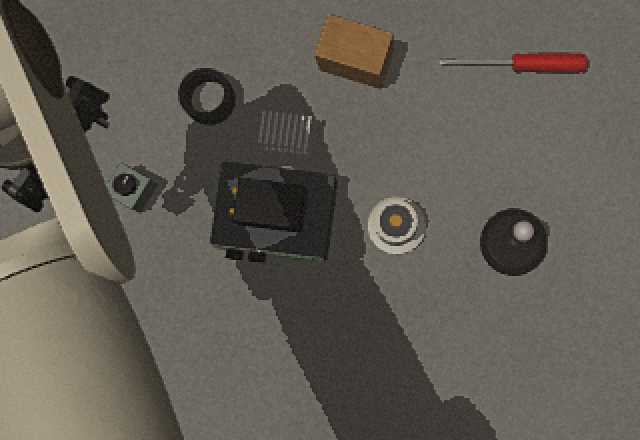

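Driver, load and crossover are placed within about 4 mm, and the bystanders look untouched. Next is the attenuator.

>>> carry_out:
  increments:
    - {"slide": [0, 0, 0.035], "dr": [0, 0, 0], "hand": 0.085}
    - {"slide": [0, 0, 0.045], "dr": [0, 0, 0], "hand": 0.085}
    - {"slide": [0, 0, 0.045], "dr": [0, 0, 0], "hand": 0.085}
    - {"slide": [0, 0, 0.04], "dr": [0, 0, 0], "hand": 0.085}
    - {"slide": [0, 0, 0.023], "dr": [0, 0, 0], "hand": 0.085}
    - {"slide": [0, 0, 0.01], "dr": [0, 0, 0], "hand": 0.085}
    - {"slide": [0, 0, 0], "dr": [0, 0, 0], "hand": 0.035}
    - {"slide": [0, 0, 0], "dr": [0, 0, 0], "hand": 0.035}
    - {"slide": [0, 0, 0], "dr": [0, 0, 0], "hand": 0.035}
    - {"slide": [0, 0, 0], "dr": [0, 0, 0], "hand": 0.035}
    - {"slide": [0, 0, 0], "dr": [0, 0, 0], "hand": 0.035}
    - {"slide": [0, 0, 0], "dr": [0, 0, 0], "hand": 0.035}
  newtons: 40

```text
t: 23.55
position: [0.5943, 0.3562, 0.0169]
ee_rot: [0.0, 0.861, 0.509, 0.001]
wrist_force: [-0.5, -0.7, 7.2]
gripper_width: 0.0452
```

>>> carry_out:
  increments:
    - {"slide": [0, 0, -0.03], "dr": [0, 0, 0], "hand": 0.035}
    - {"slide": [0, 0, -0.045], "dr": [0, 0, 0], "hand": 0.035}
    - {"slide": [0, 0, -0.045], "dr": [0, 0, -7.4], "hand": 0.035}
    - {"slide": [0, 0, -0.045], "dr": [0, 0, -7.4], "hand": 0.035}
    - {"slide": [0, 0, -0.025], "dr": [0, 0, -7.4], "hand": 0.035}
    - {"slide": [-0.0279, -0.0011, 0], "dr": [0, 0, 0], "hand": 0.035}
    - {"slide": [-0.0279, -0.0011, 0], "dr": [0, 0, 0], "hand": 0.035}
    - {"slide": [-0.0279, -0.0011, 0], "dr": [0, 0, 0], "hand": 0.035}
    - {"slide": [-0.0279, -0.0011, 0], "dr": [0, 0, 0], "hand": 0.035}
    - {"slide": [-0.0279, -0.0011, 0], "dr": [0, 0, 0], "hand": 0.035}
    - {"slide": [-0.0279, -0.0011, 0], "dr": [0, 0, 0], "hand": 0.035}
    - {"slide": [-0.0279, -0.0011, 0], "dr": [0, 0, 0], "hand": 0.035}

```text
t: 24.75
position: [0.5632, 0.1617, 0.206]
ee_rot: [0.0, 0.746, 0.665, 0.0]
wrist_force: [0.8, 0.2, -0.6]
gripper_width: 0.0453
```

>>> carry_out:
  increments:
    - {"slide": [0, 0, 0], "dr": [0, 0, 0], "hand": 0.035}
    - {"slide": [0, 0, 0], "dr": [0, 0, 0], "hand": 0.035}
    - {"slide": [0, 0, 0], "dr": [0, 0, 0], "hand": 0.035}

```text
t: 25.05
position: [0.5636, 0.1633, 0.2055]
ee_rot: [0.0, 0.746, 0.666, 0.0]
wrist_force: [0.5, -0.8, -1.1]
gripper_width: 0.0456
```

Lower to about 0.109, check the contact, then release.

>>> carry_out:
  increments:
    - {"slide": [0, 0, 0.03], "dr": [0, 0, 0], "hand": 0.035}
    - {"slide": [0, 0, 0.035], "dr": [0, 0, 0], "hand": 0.035}
    - {"slide": [0, 0, 0.017], "dr": [0, 0, 0], "hand": 0.035}
    - {"slide": [0, 0, 0.008], "dr": [0, 0, 0], "hand": 0.035}
    - {"slide": [0, 0, 0.004], "dr": [0, 0, 0], "hand": 0.035}
    - {"slide": [0, 0, 0.003], "dr": [0, 0, 0], "hand": 0.035}
    - {"slide": [0, 0, 0], "dr": [0, 0, 0], "hand": 0.035}
    - {"slide": [0, 0, 0], "dr": [0, 0, 0], "hand": 0.035}

```text
t: 25.85
position: [0.5639, 0.1629, 0.109]
ee_rot: [0.0, 0.746, 0.665, 0.0]
wrist_force: [1.3, -0.7, 1.4]
gripper_width: 0.0456
```

>>> carry_out:
  increments:
    - {"slide": [0, 0, 0], "dr": [0, 0, 0], "hand": 0.06}
    - {"slide": [0, 0, 0], "dr": [0, 0, 0], "hand": 0.085}
    - {"slide": [0, 0, 0], "dr": [0, 0, 0], "hand": 0.085}
    - {"slide": [0, 0, -0.02], "dr": [0, 0, 0], "hand": 0.085}
    - {"slide": [0, 0, -0.04], "dr": [0, 0, 0], "hand": 0.085}
    - {"slide": [0, 0, -0.045], "dr": [0, 0, 0], "hand": 0.085}
    - {"slide": [0, 0, -0.045], "dr": [0, 0, 0], "hand": 0.085}

```text
t: 26.55
position: [0.5632, 0.1627, 0.2598]
ee_rot: [-0.0, 0.747, 0.665, -0.0]
wrist_force: [1.0, 0.3, 0.2]
gripper_width: 0.0848
```

>>> carry_out:
  increments:
    - {"slide": [0.04, 0, 0], "dr": [0, 0, 0], "hand": 0.085}
    - {"slide": [0.04, 0, 0], "dr": [0, 0, 0], "hand": 0.085}
    - {"slide": [0.04, 0, 0], "dr": [0, 0, 0], "hand": 0.085}
    - {"slide": [0.04, 0, 0], "dr": [0, 0, 0], "hand": 0.085}
    - {"slide": [0.04, 0, 0], "dr": [0, 0, 0], "hand": 0.085}
    - {"slide": [0.04, 0, 0], "dr": [0, 0, 0], "hand": 0.085}
    - {"slide": [0, 0, 0], "dr": [0, 0, 0], "hand": 0.085}
    - {"slide": [0, 0, 0], "dr": [0, 0, 0], "hand": 0.085}

```text
t: 27.35
position: [0.5908, 0.4019, 0.2571]
ee_rot: [-0.0, 0.746, 0.666, -0.001]
wrist_force: [-0.5, -0.5, 0.4]
gripper_width: 0.0849
```

```bash
python3 - <<'E'
from h import *
im,P=cloud('top'); save('top3',im[80:300,100:420].repeat(2,0).repeat(2,1))
s,_=cloud('side'); save('side3',cv2.resize(s[110:290,220:420],None,fx=4,fy=3.3)[:,:800])
def fit(n,z0,z1,c,r):
    m=(P[...,2]>z0)&(P[...,2]<z1)&(np.hypot(P[...,0]-c[0],P[...,1]-c[1])<r)
    q=P[m]; rc=cv2.minAreaRect((q[:,:2]*1000).astype(np.float32)); b=cv2.boxPoints(rc)
    e1=b[1]-b[0];e2=b[2]-b[1]; L=e1 if np.hypot(*e1)>np.hypot(*e2) else e2
    print(n,len(q),'ctr',np.array(rc[0]).round(1),'size',np.array(rc[1]).round(1),'yaw',np.degrees(np.arctan2(L[1],L[0])).round(1),np.median(q[:,2]).round(4))
fit('amp',.043,.057,(.562,.1635),.1)
fit('driver',.045,.062,(.544,.004),.06)
fit('load',.035,.06,(.668,.151),.05)
fit('cross',.085,.1,(.562,.1635),.08)
fit('att',.13,.142,(.562,.1635),.08)
fit('knob',.142,.16,(.562,.1635),.08)
E
```

```text
amp 1657 ctr [579.8 161.7] size [151.6 163.2] yaw -5.6 0.0492
driver 362 ctr [547.4   3.1] size [55.1 53.7] yaw 42.9 0.0545
load 303 ctr [668.6 150.4] size [64.8 45.1] yaw 83.1 0.0477
cross 346 ctr [563.9 163.3] size [83.9 55.4] yaw 83.7 0.0912
att 257 ctr [565.4 162.4] size [46.7 46.3] yaw 82.3 0.1351
knob 104 ctr [565.4 162.7] size [27.6 25.4] yaw 45.3 0.1465
```

View pics/top3.png

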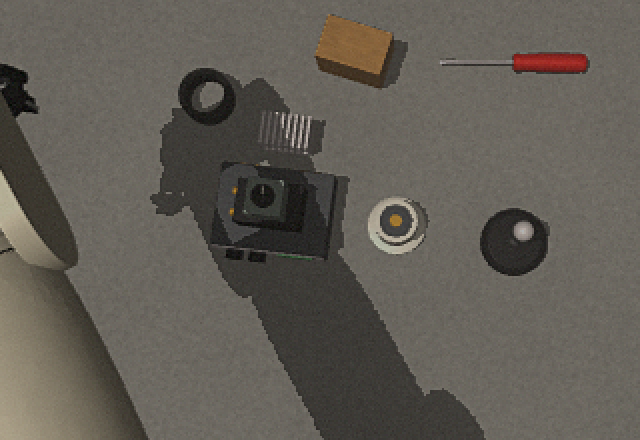

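View pics/side3.png

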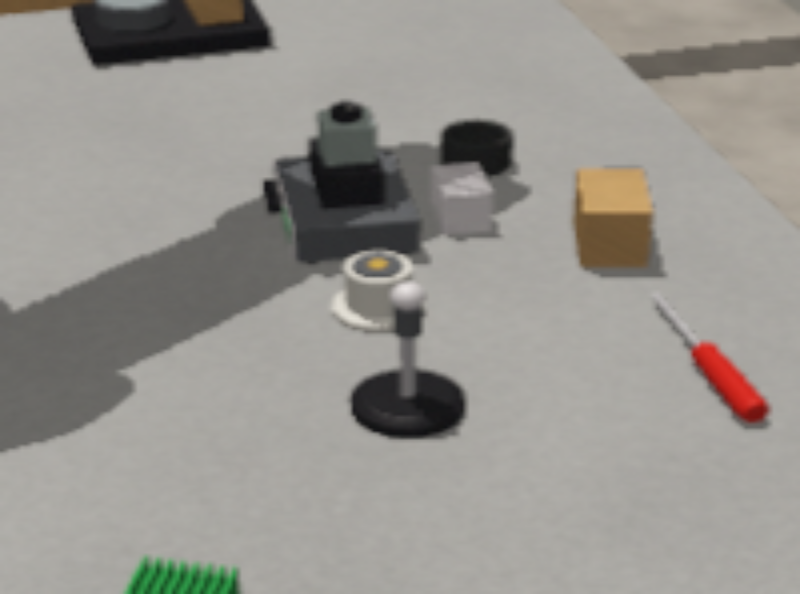

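Both views show everything standing flat with the bystanders in place. The last "amp" fit mixed in the load's top, so I'm using the first fit.

```bash
python3 -c "
from rig import ticket
print(ticket.finish_job())"
```

```text
the job is handed in; nothing more can be done
None
```

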